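# Raise the bench inspection camera to its second stop and hold it

### The arm

A 7-joint arm with a two-finger parallel gripper is mounted at the origin on the work surface. World frame = base frame: x ahead of the robot, y to its left, z up, the work surface at z = 0. Lengths are in m, angles in rad, forces in N, time in s.
With the tool pointing down it reaches from about 0.425 to 1.025 m from the base axis. Payload 9.4 kg.
Tool frame: the origin (TCP) lies between the finger pads; the fingertips stand 11 mm ahead of it and the grasp point (between the pads) lies 8 mm behind it; z points along the fingers, y is the line along which they close (so a half turn about z gives the same grasp; the last joint's range is limited). The gripper opens to 93 mm and grips with 3 to 60 N. Pads are 15 mm wide; open, the fingers measure 128 mm over their backs; the gripper's body (75 mm by 188 mm) begins 65 mm behind the grasp point.
Start: joints at [-0.077, 0.599, -0.003, 1.599, 0.002, 0.943, -0.08], TCP at [0.725, -0, 0.23] pointing down, gripper open.
Joint ranges: [-2.57, 2.57], [-0.35, 1.97], [-1.29, 1.29], [0.11, 2.56], [-1.05, 4.19], [0.11, 1.86], [-2.63, 2.63]. Speed limits (rad/s): [2.22, 2.22, 3.01, 3.01, 3.14, 3.14, 3.14].

### API

Orientations are given as [roll, pitch, yaw] about the fixed x, y, z axes, in that order (R = Rz(yaw) Ry(pitch) Rx(roll)).
In Python, from rig import sensors, get_image, camera_info, workorder gives the robot as it stands.
- The arm moves only by the tool arm_command, never from a script. Its argument "steps" is one flat list of numbers, 5 for each row, row after row: the opening, from -1 (shut) to 1 (fully open), then the shift along the tool's x, y, z as a fraction of full scale, then the turn about the tool's z as a fraction of full scale. In form: [claw, x, y, z, yaw, claw, x, y, z, yaw, ...]. A call has 1 to 8 rows; each row is the pose to reach, as a shift and turn from the pose commanded when the call began, along the tool's axes at that moment; what a row does not reach only later rows make up. Full scale, the value 1, is 200 mm for a shift and 90 degrees for a turn. A row lasts 1/8 s, in which the tool goes at most 62.5 mm and 10.7 degrees, less where a joint would pass 70% of its speed; a pose out of reach is approached as far as the arm can. A call with a number of a shift or a turn outside -1 to 1 is refused whole. A call with a gripper value outside its range is refused whole. The fingers move at their own pace and stop on an object; the grip force is fixed at half the most. Time passes only in rows, so rows that repeat a pose let the fingers close. It gives the time, the measured TCP pose, the force, the opening and the grip force at its end, in the units of the state.
- sensors.read_state(): the state, without advancing time (a new reading comes with each control period).
- get_image(name): name is "scene" or "side" or "wrist"; returns the picture (480x640x3 uint8, blue, green, red); there is no depth.
- camera_info(name): a dict with "fovy" (degrees; the focal length in pixels is half the picture's height over the tangent of half this angle, whatever the lens; pixels are square), "cx", "cy" (the principal point, pixels), "k1" (the pictures are not rectified: a ray, as slopes to the right and down, at radius r is drawn at 1 + k1 r^2 times it, then the intrinsics apply), "rvec" (rotation vector, rad) and "tvec" (3), from world to camera coordinates, as OpenCV has them. Camera axes: x right, y down, z forward; pixel columns grow to the right and rows downward; lengths in m; the calibration is good to about 2 mm. A picture is of the moment at which its call begins: read the wrist's pose just before it. camera_info takes no time and is no camera call; for the wrist camera it gives the pose at the moment of the call.
- workorder.hand_in(): hands the job in; it is judged then, once.
The state is a dict: "time": time; "q": joint angles; "qd": joint speeds; "tau": joint torques, N m; "tool_pos": TCP position; "tool_rot": TCP orientation; "wrist_force": force on the tool from outside, world axes, zero at the start; "moment": the same for the moment, N m; "opening": finger opening in m; "gripper_force": force on a finger pad.
Only numpy, scipy, OpenCV 4.12 (cv2) and the standard library are available. Lean on these libraries where they do the work, as an engineer would, in place of code of your own. Each camera call takes 0.05 s, during which the arm holds its last target. There are 200 camera calls.

### The job

Take the black grip of the inspection-camera stand so that its red side button is squeezed in, and keep it squeezed while you pull the camera column gently straight up, past the click of the first stop, until you feel the blue collar come up against the orange spring buffer, which is the second stop. Finish still holding it there: button squeezed, collar pressed lightly on the buffer (a few newtons) without driving the buffer to its end. Leave the circuit board under the camera and everything else on the bench where it is.

Things in the scene. Friction and masses are not known exactly. Their poses are not given: they have to be found in the camera images.
- stand: camera stand screwed to the bench: steel foot 230 x 130 x 12 mm, upright outer tube 36 mm across (black ring 46 mm across on top, 170 mm above the bench), a telescoping column in it. Origin on the column's axis at bench height, z up. Camera arm, stop rod and camera reach out along its +x; the red button is on the grip's +y side. The foot spans x -55 to +175 mm.
- grip (a point): centre of the black grip block (34 x 32 x 50 mm, x y z; axes as the stand's) on top of the column, on its axis, 215 mm above the bench when lowered. Grip from above across y: one finger on the red button (26 mm wide, 34 tall, centred at this height), the other opposite; 41 mm across, 34 with button in. Sides along y are free; arm and camera on +x reach no higher than this point.
- mast (a joint): lift of the column, m: 0 lowered (start), up positive. 0.3 to 0.7 kg, sinks when let go. Button out: a latch blocks it at 3 mm, and at 45 mm. Button in: it moves freely but for a click (5 to 8 N more) at the first stop, around 39 to 50 mm. Second stop: collar meets buffer, 70 to 110 mm up, set differently each time.
- button (a joint): travel of the red button, m: 0 out, 0.007 fully in; moves along the stand's -y; needs about 3 N to start and 8 N fully in; the latch is free from 0.005 on.
- buffer (a joint): compression of the orange spring buffer, m: 0 untouched, grows as the collar pushes it up; 3 N per mm, driven to its end at 0.012.
- collar_top (a point): centre of the upper face of the blue stop collar, 22 mm across and 10 mm high, clamped tight on the thin steel rod (8 mm) that hangs from the camera arm 55 mm along the stand's +x from the column's axis; it rises with the column
- buffer_foot (a point): centre of the lower face of the orange spring buffer sleeve (22 mm across), under the grey bracket around the same rod, 134 mm above the bench; the height from collar_top to buffer_foot is the lift at which the second stop is met
- board_mid (a point): green circuit board 56 x 84 mm, about 12 mm high with its parts, lying loose on the foot plate under the camera; its middle. Leave alone.
- jar_mid (a point): small jar with a yellow cap, 44 mm across, 50 mm tall, beside the stand; its middle. Leave alone.
- bin_mid (a point): blue open bin 150 x 100 x 70 mm; its middle. Leave alone.
- spool_mid (a point): steel-grey solder spool, 64 mm across, 35 mm tall; its middle. Leave alone.
- meter_mid (a point): yellow multimeter 140 x 75 x 35 mm lying flat; its middle. Leave alone.
- driver_grip (a point): handle of a screwdriver lying on the bench. Leave alone.

How it is judged:
On the way, in this order (a step that is already met when the one before it is completed fails the run):
1. the red button is squeezed in while the column is still down (value of joint button above 0.005 m and contact force between the fingers and stand above 3 N and value of joint mast below 0.03 m), for 0.1 s.
2. the column is past the first stop (value of joint mast above 0.05 m), for 0.02 s.
3. the collar is on the buffer, the second stop, with the button squeezed (value of joint mast above 0.065 m and value of joint buffer above 0.0005 m and value of joint button above 0.005 m), for 0.3 s.
At the end, for the whole second after the job is handed in: The fingers still hold the grip with the red button squeezed in (5 mm or more of its 7 mm), the column is up at the second stop with the collar pressing the buffer in by 0.5 to 9 mm (1.5 to 27 N), and the column is still (under 10 mm/s) (all of step 3 and value of joint buffer below 0.009 m and contact force between the fingers and stand above 3 N and velocity of joint mast between -0.01 and 0.01 m/s); the arm keeps its last pose, push and grip.
It fails at once if the buffer is driven to its end (over 11 mm, some 33 N) (value of joint buffer above 0.011 m).
It fails at once if the circuit board or another thing on the bench is shifted by more than 20 mm (distance of any of board_mid, jar_mid, bin_mid, spool_mid, meter_mid, driver_grip from where it was at the start of the episode above 0.02 m).
It also fails if it takes over 48 s, if anything falls off the work surface, if the arm or the gripper's body presses on something with over 40 N, if the wrist force passes 120 N, or if a joint passes its speed limit or range.

## Working session

There is one attempt and no reset: what is moved stays moved. The work goes in short steps, Python scripts to look and compute and a tool call to move; the robot and the scene stay as the last step left them, time stands still between calls to the robot, and variables do not carry over. Pictures are saved under pics/ and viewed, at most 10 in all, crops included, and the job is handed in when it is done.

Besides the shell and the picture viewer there is one more tool, called in YAML: its name, and indented under it one key for each argument. arm_command: Moves the arm, as the interface text tells. Shift numbers are shares of 200 mm and turn numbers shares of 90 degrees, none past 1 either way. Its arguments: {"type":"object","properties":{"steps":{"type":"array"}},"required":["steps"]}

```bash
mkdir -p pics; ls
cat > h.py <<'E'
import numpy as np, cv2
from rig import sensors, get_image, camera_info, workorder
def ray(ci,u,v):
    f=240/np.tan(np.radians(ci["fovy"])/2)
    d=np.array([(u-ci["cx"])/f,(v-ci["cy"])/f]); s=d.copy()
    for _ in range(20): s=d/(1+ci["k1"]*(s@s))
    R=cv2.Rodrigues(np.array(ci["rvec"],float))[0]; t=np.array(ci["tvec"],float)
    w=R.T@np.array([s[0],s[1],1]); return -R.T@t, w/np.linalg.norm(w)
def plane(ci,u,v,z):
    o,d=ray(ci,u,v); return o+d*(z-o[2])/d[2]
def tri(a,b):
    A=[];B=[]
    for o,d in (a,b):
        P=np.eye(3)-np.outer(d,d);A.append(P);B.append(P@o)
    return np.linalg.lstsq(np.vstack(A),np.hstack(B),rcond=None)[0]
E
python3 - <<'E'
from h import *
s=sensors.read_state();print({k:np.round(v,3).tolist() for k,v in s.items()})
for n in("scene","side"):
    cv2.imwrite(f"pics/{n}0.png",get_image(n)); ci=camera_info(n);print(n,ci)
E
```

```text
pics
{'time': 0.0, 'q': [-0.077, 0.6, -0.003, 1.6, 0.002, 0.943, -0.08], 'qd': [0.001, -0.0, 0.001, -0.002, 0.001, -0.001, -0.0], 'tau': [0.001, -76.506, 1.498, -25.234, -0.052, 0.017, 0.0], 'tool_pos': [0.725, -0.0, 0.229], 'tool_rot': [-3.14, 0.0, 1.571], 'wrist_force': [-0.473, -0.364, -0.414], 'moment': [0.007, -0.001, -0.041], 'gripper_force': 0.0, 'opening': 0.093}
scene {'fovy': 49.852627757430135, 'cx': 312.30173182808664, 'cy': 239.37615328395805, 'k1': -0.041992013222651677, 'rvec': array([ 1.96619981,  1.26216639, -0.58722048]), 'tvec': array([-0.20088609, -0.16247428,  1.72327363])}
side {'fovy': 54.58518472111058, 'cx': 311.0537059517544, 'cy': 235.5840402615308, 'k1': -0.06934851324246208, 'rvec': array([ 0.80937056, -2.41345339,  1.26228939]), 'tvec': array([0.4068005 , 0.29800428, 1.0650757 ])}
```

View pics/scene0.png

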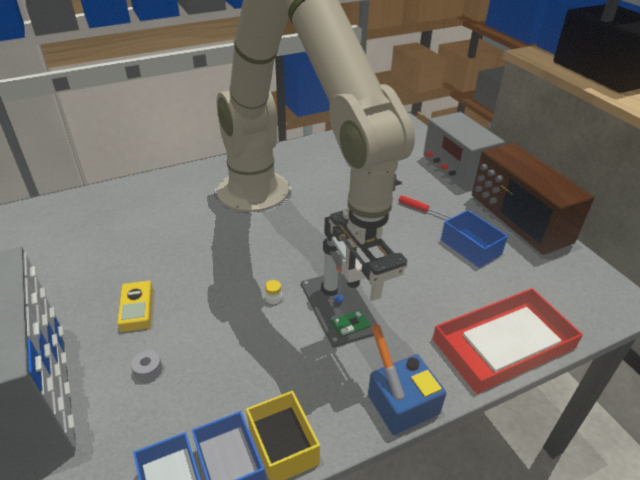

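View pics/side0.png

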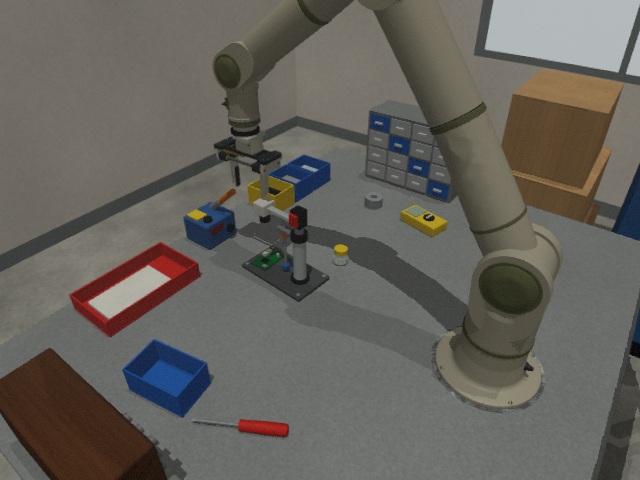

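The scene view shows the stand mostly hidden by the gripper, with the foot around (335,310) and the board at (350,322). In the side view the grip is at (299,218), the red button at about (294,220), and the foot spans (243,265) to (328,278).

Run:
```python
from h import *
im=cv2.imread("pics/side0.png");im2=cv2.imread("pics/scene0.png")
a=cv2.resize(im[190:310,230:350],(600,600),interpolation=cv2.INTER_CUBIC)
cv2.imwrite("pics/c1.png",a)
ci=camera_info("side");print("side cam",ray(ci,320,240)); print("scene cam",ray(camera_info("scene"),320,240)[0])
print("grip",plane(ci,299,214,.215))
for u,v in((243,265),(328,278),(297,297)):print(plane(ci,u,v,.012))
ci=camera_info("wrist");print("wrist",ray(ci,320,240),ci["fovy"])
```

```text
side cam (array([-0.10522254,  0.80629403,  0.8529347 ]), array([ 0.47998245, -0.66073162, -0.57710533]))
scene cam [ 1.3800439  -0.41736003  0.9786289 ]
grip [0.53758649 0.01468081 0.215     ]
[0.69898216 0.08015619 0.012     ]
[ 0.46683159 -0.02099963  0.012     ]
[0.48719394 0.09293793 0.012     ]
wrist (array([0.72405157, 0.06527889, 0.38380468]), array([ 0.0012374 , -0.22940825, -0.9733295 ])) 64.38024644831809
```

View pics/c1.png

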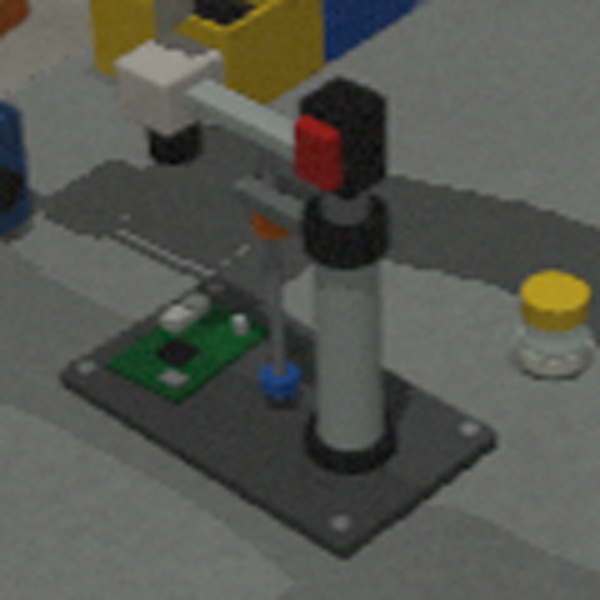

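The crop (scale 5) shows the stand clearly. The button is on the side facing the camera (+y) and the arm points away from the robot. Foot corners are at crop (62,375), (345,548) and (495,435), grip top centre at (343,97), collar top at (279,372) and buffer foot at (268,232).

Run:
```python
from h import *
ci=camera_info("side")
P=lambda u,v,z:plane(ci,230+u/5,190+v/5,z)
L,B,R=P(62,375,.012),P(345,548,.012),P(495,435,.012)
print(L,B,R,np.linalg.norm(L-B),np.linalg.norm(R-B))
print("yaws",np.degrees(np.arctan2(*(L-B)[1::-1])),np.degrees(np.arctan2(*(B-R)[1::-1]))-90)
g=P(343,97,.24);print("griptop",g, "ring", P(345,205,.170))
y=np.arctan2(*(L-B)[1::-1]); ex=np.array([np.cos(y),np.sin(y),0]);ey=np.array([-ex[1],ex[0],0])
print("axis from foot", B+55*ex/1000-.065*ey, L-.175*ex-.065*ey, R+.055*ex+.065*ey)
bf=P(268,232,.134);print("bf",bf)
# collar: on vertical line through bf: z
o,d=ray(ci,230+279/5,190+372/5); h=d[:2]@(bf-o)[:2]/(d[:2]@d[:2]); print("collar z",(o+d*h))
```

```text
[0.70038441 0.08121429 0.012     ] [0.47659322 0.09771682 0.012     ] [ 0.46712025 -0.02625069  0.012     ] 0.2243988191934288 0.12432891768786719
yaws -4.2174001579564235 -4.36975892789161
griptop [0.52677445 0.02919588 0.24      ] ring [0.53087111 0.02448506 0.17      ]
axis from foot [0.52666412 0.02884807 0.012     ] [0.52107811 0.02925999 0.012     ] [0.52675149 0.03452855 0.012     ]
bf [0.58159371 0.02874954 0.134     ]
collar z [0.57964777 0.02703929 0.0373946 ]
```

arm_command:
  steps: [1,0,0,-0.2,0,1,0,0,-0.5,0,1,0,0,-0.6,0,1,0,0,-0.6,0]

```text
time: 0.6
tool_pos: [0.7255, -0.0, 0.3511]
tool_rot: [3.139, -0.0, 1.571]
wrist_force: [0.2, 0.8, 0.6]
opening: 0.0933
gripper_force: 0.0
```

arm_command:
  steps: [1,0.04,-0.25,0,-0.11,1,0.07,-0.5,0,-0.23,1,0.1,-0.75,0,-0.35,1,0.14,-0.95,0,-0.47,1,0.14,-0.99,0,-0.59,1,0.14,-0.99,0,-0.71,1,0.14,-0.99,0,-0.83,1,0.14,-0.99,0,-0.952]

```text
time: 1.6
tool_pos: [0.526, 0.0279, 0.3478]
tool_rot: [-3.141, -0.003, 3.063]
wrist_force: [-0.2, -0.2, -0.2]
opening: 0.0931
gripper_force: 0.0
```

arm_command:
  steps: [1,0,0,0,0,1,0,0,0,0]

```text
time: 1.85
tool_pos: [0.5266, 0.0278, 0.3487]
tool_rot: [-3.141, -0.002, 3.052]
wrist_force: [-0.1, -0.1, 0.5]
opening: 0.0932
gripper_force: 0.0
```

Run:
```python
from h import *
s=sensors.read_state();print(s["tool_pos"],s["tool_rot"],s["q"],s["time"])
ci=camera_info("wrist");im=get_image("wrist");cv2.imwrite("pics/w1.png",im)
np.save("w1.npy",ci,allow_pickle=True);cv2.imwrite("pics/scene1.png",get_image("scene"))
print(ray(ci,320,240))
b,g,r=[im[...,i].astype(int) for i in range(3)]
m=((r>90)&(g<60)&(b<60)).astype(np.uint8)
n,_,st,c=cv2.connectedComponentsWithStats(m);print(st[1:][st[1:,4]>30],c[1:][st[1:,4]>30])
```

```text
[0.52660747 0.02781886 0.34870015] [-3.14141255e+00 -1.58221510e-03  3.05187929e+00] [ 0.1045343   0.25260843 -0.33366455  1.88270116  0.09565241  1.02328082
  1.21177416] 1.85
(array([0.46113786, 0.03372203, 0.50375756]), array([ 0.22824234, -0.01748576, -0.97344732]))
[[ 340  222   13   41  444]
 [ 439  372   45   42 1345]] [[346.29054054 242.27477477]
 [456.01189591 395.40223048]]
```

View pics/w1.png

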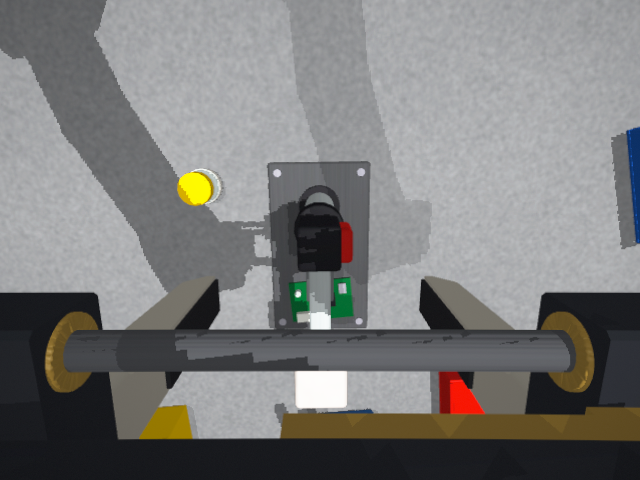

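The wrist view shows the grip's top face at x 297–342, y 222–270, centre about (319.5,246). The red button is on its right (the +y side) at (346,242). The foot edges are vertical, so the yaw is right, and the fingers straddle the grip.

Run:
```python
from h import *
ci=np.load("w1.npy",allow_pickle=True).item()
print(plane(ci,319.5,246,.24),plane(ci,297,246,.24),plane(ci,342,246,.24),plane(ci,320,270,.24),plane(ci,320,222,.24))
a,b=plane(ci,269,165,.012),plane(ci,274,326,.012);print(a,b,np.degrees(np.arctan2(*(b-a)[1::-1])))
a,b=plane(ci,370,163,.012),plane(ci,366,326,.012);print(a,b,np.degrees(np.arctan2(*(b-a)[1::-1])))
```

```text
[0.52732837 0.0282397  0.24      ] [0.5258961  0.01225458 0.24      ] [0.52876046 0.04422632 0.24      ] [0.54521709 0.02700775 0.24      ] [0.51004064 0.03013433 0.24      ]
[ 0.47375298 -0.03066465  0.012     ] [ 0.69386684 -0.05018952  0.012     ] -5.06906821581173
[0.48264975 0.09656831 0.012     ] [0.70538044 0.07807885 0.012     ] -4.745393473301304
```

arm_command:
  steps: [1,-0.003,0.007,0.15,0,1,-0.003,0.007,0.35,0,1,-0.003,0.007,0.55,0,1,-0.003,0.007,0.65,0,1,-0.003,0.007,0.7,0,1,-0.003,0.007,0.7,0]

```text
time: 2.7
tool_pos: [0.5277, 0.0295, 0.2094]
tool_rot: [-3.141, -0.001, 3.056]
wrist_force: [-0.7, 0.2, -0.2]
opening: 0.0931
gripper_force: 0.0
```

arm_command:
  steps: [-1,0,0,0,0,-1,0,0,0,0,-1,0,0,0,0,-1,0,0,0,0,-1,0,0,0,0,-1,0,0,0,0]

```text
time: 3.45
tool_pos: [0.5279, 0.0302, 0.2097]
tool_rot: [3.141, 0.0, 3.057]
wrist_force: [-0.1, 4.5, -1.4]
opening: 0.0376
gripper_force: 4.5
```

arm_command:
  steps: [-1,0,0,0,0,-1,0,0,0,0,-1,0,0,0,0,-1,0,0,0,0]

```text
time: 3.95
tool_pos: [0.5277, 0.0277, 0.2097]
tool_rot: [-3.14, -0.0, 3.055]
wrist_force: [0.1, -5.6, 2.4]
opening: 0.0323
gripper_force: 30.1
```

arm_command:
  steps: [-1,0,0,-0.02,0,-1,0,0,-0.04,0,-1,0,0,-0.06,0,-1,0,0,-0.06,0]

```text
time: 4.45
tool_pos: [0.5276, 0.0277, 0.2212]
tool_rot: [-3.14, -0.0, 3.055]
wrist_force: [0.9, -7.3, -4.4]
opening: 0.032
gripper_force: 30.1
```

arm_command:
  steps: [-1,0,-0.007,-0.02,0,-1,0,-0.007,-0.04,0,-1,0,-0.007,-0.06,0,-1,0,-0.007,-0.08,0,-1,0,-0.007,-0.09,0,-1,0,-0.007,-0.09,0]

```text
time: 5.2
tool_pos: [0.5276, 0.0276, 0.2399]
tool_rot: [-3.141, 0.0, 3.056]
wrist_force: [2.1, -3.8, -5.0]
opening: 0.0322
gripper_force: 30.0
```

Run:
```python
from h import *
s=sensors.read_state();print(s["tool_pos"],s["wrist_force"])
im=get_image("side");cv2.imwrite("pics/s2.png",cv2.resize(im[170:310,220:360],(590,590),interpolation=cv2.INTER_CUBIC))
```

```text
[0.52761321 0.02762608 0.23989414] [ 2.14018541 -3.83217731 -4.96283445]
```

View pics/s2.png

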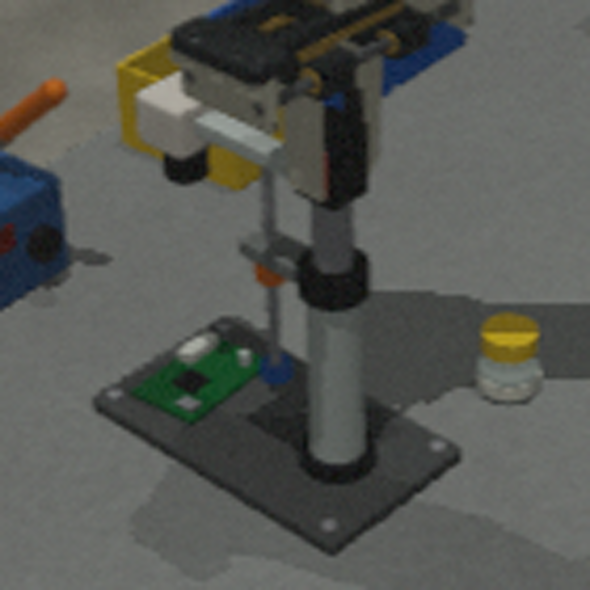

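The crop shows the column and collar have risen with the gripper. The finger covers the button, and the board and jar are undisturbed. I'll go on through the click.

arm_command:
  steps: [-1,0,0,-0.02,0,-1,0,0,-0.04,0,-1,0,0,-0.06,0,-1,0,0,-0.08,0,-1,0,0,-0.1,0,-1,0,0,-0.12,0,-1,0,0,-0.14,0,-1,0,0,-0.14,0]

```text
time: 6.25
tool_pos: [0.5276, 0.0276, 0.2678]
tool_rot: [-3.141, 0.0, 3.056]
wrist_force: [1.8, -4.6, -5.1]
opening: 0.0321
gripper_force: 30.0
```

arm_command:
  steps: [-1,0,0,-0.015,0,-1,0,0,-0.03,0,-1,0,0,-0.045,0,-1,0,0,-0.06,0,-1,0,0,-0.06,0]

```text
time: 6.88
tool_pos: [0.5276, 0.0276, 0.2797]
tool_rot: [-3.141, 0.0, 3.056]
wrist_force: [2.0, -5.3, -5.4]
opening: 0.0322
gripper_force: 30.0
```

arm_command:
  steps: [-1,0,0,-0.01,0,-1,0,0,-0.02,0,-1,0,0,-0.03,0,-1,0,0,-0.03,0]

```text
time: 7.38
tool_pos: [0.5275, 0.0276, 0.2856]
tool_rot: [-3.141, -0.0, 3.056]
wrist_force: [1.8, -4.3, -5.0]
opening: 0.0318
gripper_force: 30.0
```

Lift is 76 mm with no contact yet.

arm_command:
  steps: [-1,0,0,-0.01,0,-1,0,0,-0.02,0,-1,0,0,-0.025,0,-1,0,0,-0.025,0]

```text
time: 7.88
tool_pos: [0.5276, 0.0276, 0.2906]
tool_rot: [-3.141, 0.0, 3.056]
wrist_force: [2.2, -4.9, -4.6]
opening: 0.0321
gripper_force: 30.0
```

arm_command:
  steps: [-1,0,0,-0.01,0,-1,0,0,-0.02,0,-1,0,0,-0.02,0]

```text
time: 8.25
tool_pos: [0.5276, 0.0276, 0.2946]
tool_rot: [-3.141, 0.0, 3.056]
wrist_force: [1.8, -5.3, -5.8]
opening: 0.032
gripper_force: 30.0
```

arm_command:
  steps: [-1,0,0,-0.01,0,-1,0,0,-0.02,0,-1,0,0,-0.02,0]

```text
time: 8.62
tool_pos: [0.5276, 0.0277, 0.2986]
tool_rot: [-3.141, 0.0, 3.056]
wrist_force: [2.7, -5.1, -5.4]
opening: 0.0322
gripper_force: 30.0
```

Run:
```python
from h import *
im=get_image("side");c=im[220:280,260:310];cv2.imwrite("pics/s3.png",cv2.resize(c,(500,600),interpolation=cv2.INTER_CUBIC))
```

```text
(no output)
```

View pics/s3.png

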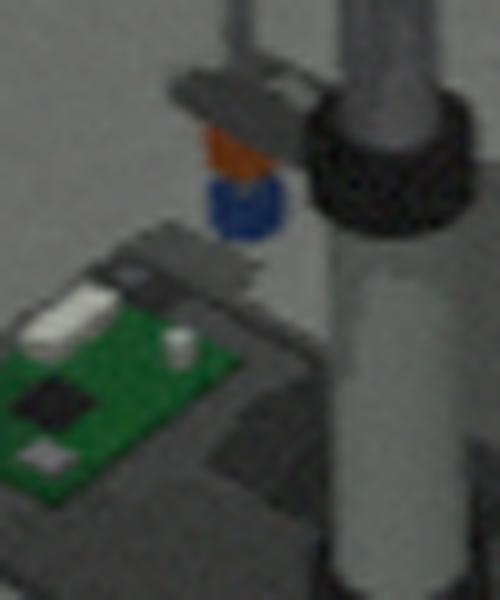

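The collar (245,205) is close below the orange buffer (240,155) with a few mm left. I'll creep up in 2 mm steps.

arm_command:
  steps: [-1,0,0,-0.01,0,-1,0,0,-0.01,0,-1,0,0,-0.01,0]

```text
time: 9.05
tool_pos: [0.5276, 0.0276, 0.3006]
tool_rot: [-3.141, 0.0, 3.056]
wrist_force: [1.9, -5.5, -5.0]
opening: 0.0322
gripper_force: 30.0
```

arm_command:
  steps: [-1,0,0,-0.01,0,-1,0,0,-0.01,0,-1,0,0,-0.01,0]

```text
time: 9.43
tool_pos: [0.5276, 0.0276, 0.3026]
tool_rot: [-3.141, 0.0, 3.056]
wrist_force: [2.6, -5.9, -5.6]
opening: 0.032
gripper_force: 30.0
```

arm_command:
  steps: [-1,0,0,-0.01,0,-1,0,0,-0.01,0,-1,0,0,-0.01,0]

```text
time: 9.8
tool_pos: [0.5276, 0.0277, 0.3046]
tool_rot: [-3.141, -0.0, 3.056]
wrist_force: [2.7, -5.0, -4.8]
opening: 0.032
gripper_force: 30.0
```

arm_command:
  steps: [-1,0,0,-0.01,0,-1,0,0,-0.01,0,-1,0,0,-0.01,0]

```text
time: 10.18
tool_pos: [0.5276, 0.0276, 0.3066]
tool_rot: [-3.141, 0.0, 3.056]
wrist_force: [2.8, -5.1, -4.8]
opening: 0.0319
gripper_force: 30.0
```

arm_command:
  steps: [-1,0,0,-0.01,0,-1,0,0,-0.01,0,-1,0,0,-0.01,0]

```text
time: 10.55
tool_pos: [0.5276, 0.0276, 0.3086]
tool_rot: [-3.141, 0.0, 3.056]
wrist_force: [1.7, -4.5, -4.7]
opening: 0.0325
gripper_force: 30.0
```

Lift is 99 mm. I'll continue.

arm_command:
  steps: [-1,0,0,-0.01,0,-1,0,0,-0.01,0,-1,0,0,-0.01,0]

```text
time: 10.92
tool_pos: [0.5276, 0.0276, 0.3103]
tool_rot: [-3.141, -0.0, 3.056]
wrist_force: [3.4, -4.3, -8.0]
opening: 0.0325
gripper_force: 30.0
```

arm_command:
  steps: [-1,0,0,-0.01,0,-1,0,0,-0.01,0,-1,0,0,-0.01,0]

```text
time: 11.3
tool_pos: [0.5275, 0.0276, 0.3118]
tool_rot: [-3.141, -0.001, 3.056]
wrist_force: [6.2, -4.4, -12.0]
opening: 0.0322
gripper_force: 30.0
```

Run:
```python
from h import *
im=get_image("side");c=im[220:280,260:310];cv2.imwrite("pics/s4.png",cv2.resize(c,(500,600),interpolation=cv2.INTER_CUBIC))
```

```text
(no output)
```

View pics/s4.png

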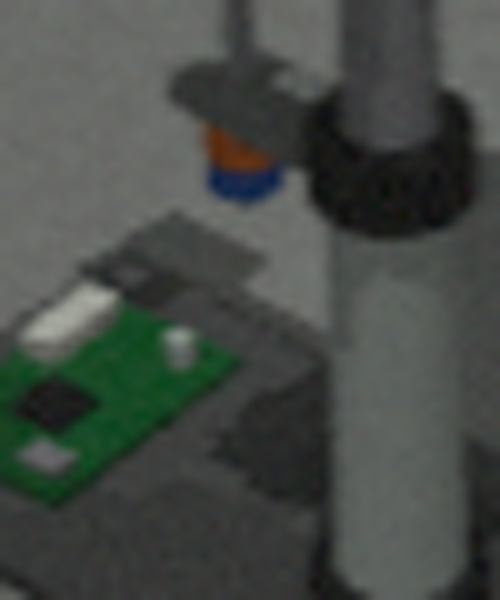

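The collar is now against the orange buffer, and the vertical force is up about 7 N, so the buffer is compressed about 2 mm. I'll hold and check that it stays steady.

arm_command:
  steps: [-1,0,0,-0.003,0,-1,0,0,-0.003,0,-1,0,0,-0.003,0,-1,0,0,-0.003,0,-1,0,0,-0.003,0,-1,0,0,-0.003,0]

```text
time: 12.1
tool_pos: [0.5275, 0.0276, 0.3122]
tool_rot: [-3.141, -0.001, 3.056]
wrist_force: [5.3, -4.5, -14.6]
opening: 0.032
gripper_force: 30.0
```

Run:
```python
from h import *
s=sensors.read_state();print(s["tool_pos"],s["wrist_force"],s["opening"],s["gripper_force"])
if -25<s["wrist_force"][2]<-9: print(workorder.hand_in())
```

```text
[0.52751953 0.02764344 0.31221547] [  5.31897614  -4.48426501 -14.55536276] 0.03198601031928442 30.036819577217102
the job is handed in; nothing more can be done
None
```

I handed the job in at about 12 s with the gripper still holding the grip (30 N), the column about 102 mm up and the collar pressing the buffer with roughly 9 N (about 3 mm in); the button reads as squeezed from the finger opening and the latch releasing, but I got no verdict back.

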